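# Refit the lint filter and hold the purge dial

### The arm

A 6-joint arm with a two-finger parallel gripper is mounted at the origin on the work surface. World frame = base frame: x ahead of the robot, y to its left, z up, the work surface at z = 0. Lengths are in m, angles in degrees, forces in N, time in s.
With the tool pointing down it reaches from about 0.4 to 0.825 m from the base axis. Payload 7 kg.
Tool frame: the origin (TCP) lies midway between the tips of the shut fingers; the grasp point (between the pads) lies 19 mm behind it; z points along the fingers, y is the line along which they close (so a half turn about z gives the same grasp; the last joint's range is limited). The gripper opens to 88 mm and grips with 3 to 60 N. Pads are 19 mm wide; open, the fingers measure 130 mm over their backs; the gripper's body (78 mm by 193 mm) begins 47 mm behind the grasp point.
Start: joints at [88.585, 20.546, 0.682, 0, -70.136, -16.507], TCP at [0.208, 0.642, 0.227] pointing down, gripper open.
Joint ranges: [-176.03, 176.03], [-82.01, 121.73], [-58.28, 71.71], [-173.87, 95.51], [-174.79, -0.11], [-173.66, 173.66]. Speed limits (degrees/s): [136.94, 136.94, 172.46, 180, 180, 180].

### API

Orientations are given as a 3x3 rotation matrix whose columns are the frame's x, y, z axes.
In Python, from rig import robot gives the robot as it stands. Calls block until the motion is done:
- robot.goto(position, orientation): joint-space move of the TCP to a pose.
- robot.servo_line(position, ori=None, speed=0.15): straight line of the TCP; ori=None keeps the orientation; speed is the mean speed in m/s.
- robot.movej(angles): joint-space move.
- robot.move_gripper(opening): opening from 0.0 (shut) to 1.0 (fully open); the grip force is fixed at half the most; returns when the fingers have stopped.
- robot.dwell(seconds).
- robot.ik(position, orientation): joint angles nearest the present ones, or None.
- robot.grab_frame(name): name is "scene" or "top" or "wrist"; returns (picture, depth): 480x640x3 uint8, red, green, blue; 480x640 float32, m along the optical axis (not along the pixel's ray), 0 where there is no reading.
- robot.camera_info(name): a dict with "vfov" (degrees; the focal length in pixels is half the picture's height over the tangent of half this angle, whatever the lens; pixels are square), "cx", "cy" (the principal point, pixels), "k1" (the pictures are not rectified: a ray, as slopes to the right and down, at radius r is drawn at 1 + k1 r^2 times it, then the intrinsics apply), "view" (4x4, takes a point from world to camera coordinates); the wrist camera has in their place "T_tool_cam" (4x4, takes a point from camera to tool coordinates, whose origin is the TCP and whose axes are the flange's). Camera axes: x right, y down, z forward; pixel columns grow to the right and rows downward; lengths in m; the calibration is good to about 2 mm. A picture is of the moment at which its call begins: read the wrist's pose just before it. camera_info takes no time and is no camera call.
A pose or a line that the arm cannot do raises robot.Unreachable and nothing moves.
- robot.job_done(): hands the job in; it is judged then, once.
Readings, each from a call of its own:
- robot.read_t(): time.
- robot.read_qpos(): joint angles.
- robot.read_qvel(): joint speeds.
- robot.read_effort(): joint torques, N m.
- robot.read_position(): TCP position.
- robot.read_tcp_rot(): TCP orientation.
- robot.read_force(): force on the tool from outside, world axes, zero at the start.
- robot.read_ft_torque(): the same for the moment, N m.
- robot.read_grip_width(): opening from 0.0 (shut) to 1.0 (fully open).
- robot.read_finger_force(): force on a finger pad.
Only numpy, scipy, OpenCV 4.12 (cv2) and the standard library are available. Lean on these libraries where they do the work, as an engineer would, in place of code of your own. Each camera call takes 0.05 s, during which the arm holds its last target. There are 200 camera calls.

### The job

Slide the lint filter into its guide on top of the washer, under the lilac hood until it is fully home against the stop, and let go of it. Then turn the pink spring-return purge dial clockwise past its first two notches to the third (the red dot) and hold it there against its spring: finish while still holding it. Leave the softener bottle, the dish and the two clothespins where they are.

Things in the scene. Friction and masses are not known exactly. Their poses are not given: they have to be found in the camera images.
- washer: White front-loading washer, 600 x 600 mm, beyond the ledge; its flat top is the work area. Origin on the top surface, middle of the edge nearest the robot; x runs away from the robot over the top, y to the left, z up. The filter's guide is centred on y = +140 mm, the dial is at x = 120, y = -200 mm.
- filter_home (a point): Point on the washer top where the filter's origin lies when the filter is fully home, its far end against the stop (50 mm further along +x). Axes as the washer's; the filter slides in along +x.
- guide_hood (a point): Centre of the lilac hood's near edge, on the washer top, 12 mm beyond filter_home; axes as the washer's. The hood bridges the guide from here to x = +58 mm: underside 16 mm, top 24 mm above the washer top, 107 mm wide. Two grey rails 9 mm high, 77 mm apart inside, run along x from x = -102 mm to under the hood; their flared ends reach back to x = -130 mm.
- lint_filter: Loose ribbed aluminium plate, 100 (x) x 70 (y) x 10 mm, 0.13 kg, with an upright blue fin to hold it by. Origin: centre of its underside, z up. Fin: 36 mm long (x), 12 mm thick (y), centred 28 mm towards -x, top 56 mm above the underside. The +x end (no fin) goes under the hood. Starts flat on the washer top, turned up to 30 degrees from the guide direction.
- dial_grip (a point): The dial: white disc 56 mm across on a 112 mm grey base, with an upright pink grip bar 46 mm long, 12 mm thick, 17 to 54 mm above the washer top. Point on the vertical axis, 40 mm above the washer top (grip height); x runs along the bar to the black pointer and turns with it. At rest x is 0.6 rad anticlockwise (from above) of the washer's x, at a white dot; notches: two mint dots, then a red one.
- dial (a joint): Dial angle in rad, 0 at rest, growing clockwise seen from above. Click notches at 0.4, 0.8 and 1.2 (third, red dot); hard stop at 1.3. A spring drives it back to 0 whenever let go, from the notches too: about 0.05 N m at rest to 0.13 N m at the third notch, plus or minus 0.03 N m from the clicks.
- softener: Bystander: closed pink softener bottle with white cap, 68 mm across, 150 mm tall, origin at the centre of its underside.
- dish: Bystander: small white ceramic dish, 90 mm across, 28 mm tall, origin at the centre of its underside.
- pin_mint: Bystander: mint clothespin lying on the washer, 72 (x) x 13 x 13 mm, origin at the centre of its underside.
- pin_lemon: Bystander: lemon-yellow clothespin lying on the washer, 72 (x) x 13 x 13 mm, origin at the centre of its underside.
There are look-alikes about, which are no part of the job. Of the things shaped like the lint_filter, the aluminium one is meant.

How it is judged:
By the outcome, as a careful person would: the job done as asked, in the order asked, and still so for the second after the job is handed in, while the arm keeps its last pose, push and grip.
It also fails if it takes over 56 s, if anything falls off the work surface, if the arm or the gripper's body presses on something with over 40 N, if the wrist force passes 120 N, or if a joint passes its speed limit or range.

## Working session

There is one attempt and no reset: what is moved stays moved. The work goes in short steps, each a Python script; the robot and the scene stay as the last script left them, time stands still between calls to the robot, and variables do not carry over. Pictures are saved under pics/ and viewed, at most 10 in all, crops included, and the job is handed in when it is done.

```bash
ls; mkdir -p pics; python3 - <<'E'
from rig import robot
import cv2,numpy as np
for n in("scene","top"):
    im,d=robot.grab_frame(n); cv2.imwrite(f"pics/{n}0.png",im[...,::-1]); np.savez(f"pics/{n}0.npz",im=im,d=d); print(n,robot.camera_info(n), (d>0).mean())
print(robot.camera_info("wrist"),robot.read_t(),robot.read_tcp_rot().round(3),robot.read_force())
E
```

```text
pics
scene {'vfov': 45.41940424354368, 'cx': 316.0228617991982, 'cy': 228.62643977381066, 'k1': 0.06433962248495328, 'view': array([[ 0.57743077,  0.81641872,  0.00584706, -0.29112728],
       [ 0.64660304, -0.45292876, -0.61380782, -0.26028807],
       [-0.49847589,  0.35821225, -0.78943383,  1.50663403],
       [ 0.        ,  0.        ,  0.        ,  1.        ]])} 0.9957942708333334
top {'vfov': 51.9123535404688, 'cx': 319.98166432207273, 'cy': 232.2807942398236, 'k1': -0.12123864361437446, 'view': array([[ 0.02450848, -0.99932383, -0.02740837,  0.02091396],
       [-0.99328454, -0.02124109, -0.11373055,  0.5088959 ],
       [ 0.11307146,  0.03001168, -0.9931335 ,  1.23665245],
       [ 0.        ,  0.        ,  0.        ,  1.        ]])} 0.9959212239583334
{'vfov': 69.304889016573, 'cx': 316.2951826674804, 'cy': 244.47195978810595, 'k1': 0.001450369204748448, 'T_tool_cam': array([[-1.12707745e-03, -9.63609673e-01, -2.67310920e-01,
         7.21675220e-02],
       [ 9.99999343e-01, -1.14154336e-03, -1.01284634e-04,
        -1.60056894e-04],
       [-2.07548154e-04, -2.67310859e-01,  9.63610327e-01,
        -1.58516139e-01],
       [ 0.00000000e+00,  0.00000000e+00,  0.00000000e+00,
         1.00000000e+00]])} 0.1 [[ 0.951 -0.308 -0.   ]
 [-0.308 -0.951 -0.002]
 [ 0.     0.002 -1.   ]] [-0.30674573  0.96221223 -0.08977944]
```

View pics/top0.png

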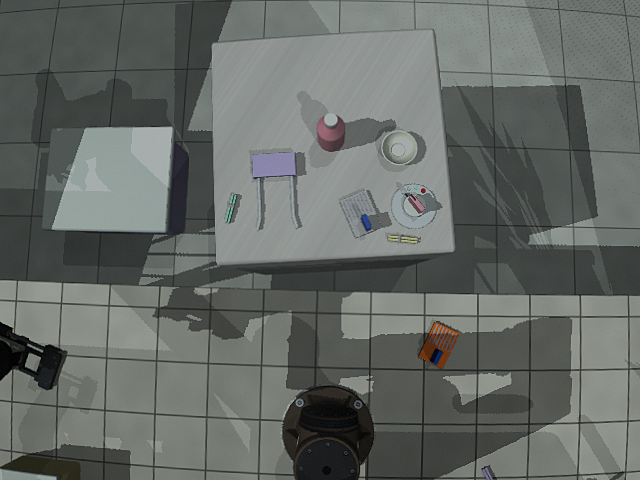

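View pics/scene0.png

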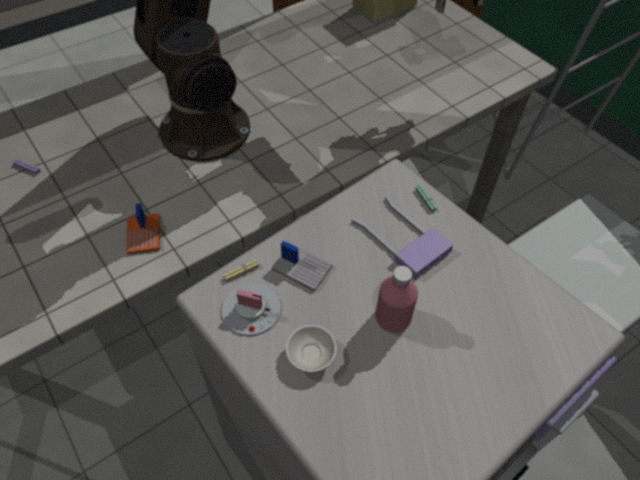

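The top view shows two filter-shaped things: an orange one at (439,345) on the ledge and a grey ribbed one with a blue fin at (361,213) on the washer. The grey one fits, since it is aluminium and on the washer. The hood is at (274,164), the rails at (262..298,175..228) and the dial at (414,204). I'll measure and make a confirming crop.

```bash
cat > h.py <<'E'
import numpy as np,cv2
from rig import robot
def K(ci):
    f=240/np.tan(np.radians(ci["vfov"]/2)); return f
def rays(ci,uv):
    f=K(ci); uv=np.asarray(uv,float).reshape(-1,2)
    d=np.c_[(uv[:,0]-ci["cx"])/f,(uv[:,1]-ci["cy"])/f]; s=d.copy()
    for _ in range(15): s=d/(1+ci["k1"]*(s**2).sum(1,keepdims=True))
    return np.c_[s,np.ones(len(s))]
def camT(name,ci,pose=None):  # cam->world
    if "view" in ci: return np.linalg.inv(ci["view"])
    T=np.eye(4);T[:3,:3]=pose[1];T[:3,3]=pose[0]; return T@ci["T_tool_cam"]
def plane(ci,T,uv,z):
    r=rays(ci,uv)@T[:3,:3].T; o=T[:3,3]; return o+r*((z-o[2])/r[:,2])[:,None]
def cloud(ci,T,uv,d):
    uv=np.asarray(uv).reshape(-1,2); dd=d[uv[:,1],uv[:,0]]
    return (rays(ci,uv)*dd[:,None])@T[:3,:3].T+T[:3,3]
def px(m): y,x=np.nonzero(m); return np.c_[x,y]
E
python3 - <<'E'
from h import *
z=np.load("pics/top0.npz");im,d=z["im"],z["d"]
ci=robot.camera_info("top");T=camT("top",ci)
h=cv2.cvtColor(im,cv2.COLOR_RGB2HSV)
A=px(np.ones((480,640),bool));P=cloud(ci,T,A,d).reshape(480,640,3)
reg=P[60:110,230:420];print("top z",np.median(reg[...,2]),reg[...,2].std())
zt=np.median(reg[...,2])
m=(abs(P[...,2]-zt)<.06).astype(np.uint8);m[:, :190]=0
m=cv2.morphologyEx(m,cv2.MORPH_OPEN,np.ones((5,5)))
c=max(cv2.findContours(m,0,2)[0],key=cv2.contourArea)
q=cv2.approxPolyDP(c,12,True).reshape(-1,2);print(q)
print(plane(ci,T,q,zt).round(3))
def blob(lo,hi,box,name):
    x0,y0,x1,y1=box;mm=np.zeros((480,640),bool);mm[y0:y1,x0:x1]=cv2.inRange(h,lo,hi)[y0:y1,x0:x1]>0
    p=px(mm);Q=cloud(ci,T,p,d);print(name,len(p),p.mean(0).round(1),Q.mean(0).round(4),np.median(Q[:,2]).round(3),cv2.minAreaRect(p.astype(np.float32)))
    return p
p=blob((115,40,60),(150,255,255),(240,140,310,185),"hood")
r=cv2.boxPoints(cv2.minAreaRect(p.astype(np.float32)));print(plane(ci,T,r,zt+.024).round(4))
blob((105,120,40),(125,255,255),(335,180,385,245),"fin")
blob((0,60,60),(8,255,255),(400,185,420,215),"bar")
ss=lambda a,b:cv2.resize(a[b[1]:b[3],b[0]:b[2]],None,fx=6,fy=6,interpolation=cv2.INTER_CUBIC)
cv2.imwrite("pics/crop.png",ss(im,(330,170,460,262))[...,::-1])
E
```

```text
top z 0.08053681146989711 0.08099539511812508
[[432  29]
 [212  43]
 [218 265]
 [454 251]]
[[ 1.05  -0.252  0.081]
 [ 1.003  0.331  0.081]
 [ 0.416  0.281  0.081]
 [ 0.463 -0.299  0.081]]
hood 984 [273.8 164.4] [0.6648 0.148  0.109 ] 0.104 ((273.6508483886719, 164.94097900390625), (24.27579116821289, 43.14842987060547), 87.0643310546875)
[[0.6918 0.2052 0.1045]
 [0.6988 0.0981 0.1045]
 [0.6375 0.093  0.1045]
 [0.6303 0.1993 0.1045]]
fin 91 [365.7 221.8] [ 0.5237 -0.0778  0.1325] 0.136 ((365.67010498046875, 221.75772094726562), (15.331727027893066, 6.092077732086182), 66.03751373291016)
bar 0 [nan nan] [nan nan nan] nan ((0.0, 0.0), (0.0, 0.0), 0.0)<stdin>:15: RuntimeWarning: Mean of empty slice.
  ret = um.true_divide(
  return _methods._mean(a, axis=axis, dtype=dtype,
  ret = ret.dtype.type(ret / rcount)
```

View pics/crop.png

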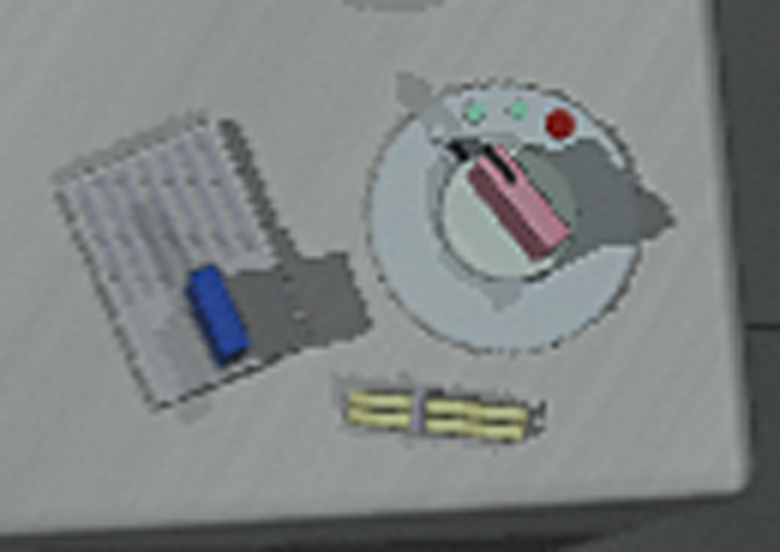

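The crop shows the ribbed aluminium plate with its blue fin at about (218,314) in the crop. The pink dial bar is at (520,205), and the red dot at (560,124). Next, near looks with the wrist camera at the filter and dial together, and at the guide.

```bash
cat >> h.py <<'E'
def R(deg):
    c,s=np.cos(np.radians(deg)),np.sin(np.radians(deg)); return np.array([[c,s,0],[s,-c,0],[0,0,-1.]])
def look(tag):
    p,r=robot.read_position(),robot.read_tcp_rot(); im,d=robot.grab_frame("wrist")
    np.savez(f"pics/{tag}.npz",im=im,d=d,p=p,r=r); cv2.imwrite(f"pics/{tag}.png",im[...,::-1]); return im,d,p,r
E
python3 - <<'E'
from h import *
robot.goto([.50,.143,.22],R(4.7)); look("guide")
robot.goto([.50,-.11,.22],R(4.7)); look("filt"); print(robot.read_t(), robot.read_position())
a=cv2.imread("pics/guide.png");b=cv2.imread("pics/filt.png")
cv2.imwrite("pics/both.png",cv2.resize(np.hstack([b,a]),(800,300),interpolation=cv2.INTER_AREA))
E
```

```text
3.2667 [ 0.50041506 -0.10895255  0.22000515]
```

View pics/both.png

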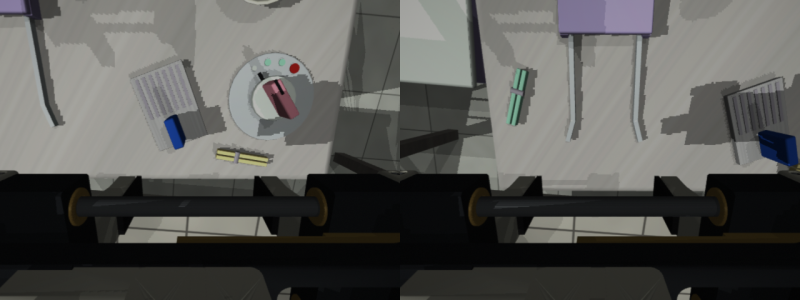

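The filter view shows the fin at about (280,208), the dial bar at (448,155), and the lemon pin at (388,251). The guide view shows the hood at (968-640,24), with rails near columns 275 and 381. Extracting metric values.

```bash
cat > meas.py <<'E'
from h import *
ci=robot.camera_info("wrist")
def load(t):
    z=np.load(f"pics/{t}.npz");im,d=z["im"],z["d"];T=camT("w",ci,(z["p"],z["r"]))
    return cv2.cvtColor(im,cv2.COLOR_RGB2HSV),d,T,cloud(ci,T,px(np.ones((480,640),bool)),d).reshape(480,640,3)
def big(m):
    n,l,s,c=cv2.connectedComponentsWithStats(m.astype(np.uint8)); k=1+np.argmax(s[1:,4]); return l==k
def rect(P):
    (cx,cy),(w,h),a=cv2.minAreaRect((P[:,:2]*1000).astype(np.float32)); 
    if w<h: a-=90; w,h=h,w
    return np.round([cx/1000,cy/1000,w,h,a],4)
if __name__=="__main__":
    h,d,T,P=load("filt")
    zt=np.median(P[90:180,300:340,2]);print("zt",zt)
    fin=big(cv2.inRange(h,(105,130,20),(125,255,255))>0)&(P[...,2]>zt+.045); print("fin z",np.percentile(P[fin][:,2],[10,50,90]))
    print("fin",rect(plane(ci,T,px(fin),zt+.056)))
    print("bar hsv",h[155,448]); 
    sub=np.zeros((480,640),bool);sub[70:230,360:510]=1
    bar=big(sub&(P[...,2]>zt+.047)&(P[...,2]<zt+.065));print("bar",bar.sum(),rect(plane(ci,T,px(bar),zt+.054)))
    base=sub&(P[...,2]>zt+.002)&(P[...,2]<zt+.05);q=P[base];print("base z",np.percentile(q[:,2]-zt,[5,25,50,75,95]).round(4))
    pl=np.zeros((480,640),bool);pl[80:250,190:350]=1;pl&=(P[...,2]>zt+.005)&(P[...,2]<zt+.014);pl=big(pl);print("plate",rect(plane(ci,T,px(pl),zt+.01)))
    c=[x for x in cv2.findContours(cv2.inRange(h,(0,150,60),(8,255,255))*sub.astype(np.uint8),0,2)[0] if cv2.contourArea(x)>20]
    for x in c: print("red?",cv2.minEnclosingCircle(x),plane(ci,T,cv2.minEnclosingCircle(x)[0],zt+.01).round(4))
    h,d,T,P=load("guide")
    zt2=np.median(P[100:180,305:350,2]);print("zt2",zt2)
    hd=big(cv2.inRange(h,(115,40,40),(150,255,255))>0);sub=np.zeros_like(hd);sub[:,200:450]=1
    hd&=sub&(P[...,2]>zt2+.018); p=px(hd);print("hood px",p.min(0),p.max(0),np.median(P[hd][:,2])-zt2)
    Q=plane(ci,T,p,zt2+.024)
    cols=range(265,400,8);e=np.array([[u,p[p[:,0]==u][:,1].max()+.5] for u in cols]);E=plane(ci,T,e,zt2+.024)
    k=np.polyfit(E[:,1],E[:,0],1);print("hood edge angle",-np.degrees(np.arctan(k[0])),"resid",np.std(E[:,0]-np.polyval(k,E[:,1])))
    for r in (10,20,30,40):
        s=p[p[:,1]==r];print("hood row",r,plane(ci,T,[[s[:,0].min()-.5,r],[s[:,0].max()+.5,r]],zt2+.024)[:,:2].round(4).tolist())
    print("edge pts",E[[0,-1]].round(4).tolist())
    rail=sub&(P[...,2]>zt2+.005)&(P[...,2]<zt2+.013)
    for r in range(70,215,12):
        s=np.nonzero(rail[r])[0]; L=s[s<328];Rr=s[s>=328]
        if len(L)>2 and len(Rr)>2: print(r,plane(ci,T,[[L.min()-.5,r],[L.max()+.5,r],[Rr.min()-.5,r],[Rr.max()+.5,r]],zt2+.009)[:,:2].round(4).tolist())
E
python3 meas.py
```

```text
zt 0.08059003564341394
fin z [0.13405622 0.13611571 0.13704588]
fin [ 0.5266 -0.0815 35.633  14.6851 24.3851]
bar hsv [174  94 114]
bar 1329 [ 0.5729 -0.198  47.1855 13.4103 38.871 ]
base z [0.0037 0.0045 0.0051 0.0065 0.0231]
plate [ 5.50700e-01 -6.88000e-02  9.95348e+01  6.97539e+01  2.42575e+01]
red? ((470.5, 108.5), 7.905794143676758) [[ 0.6115 -0.2202  0.0906]]
zt2 0.08040833809943271
hood px [252   0] [406  55] 0.023990122265057423
hood edge angle 4.54341082226315 resid 0.00019733084836258391
hood row 10 [[0.6599, 0.2009], [0.6685, 0.0958]]
hood row 20 [[0.6539, 0.2007], [0.6625, 0.0948]]
hood row 30 [[0.6478, 0.1998], [0.6564, 0.0946]]
hood row 40 [[0.6415, 0.1996], [0.6501, 0.0944]]
edge pts [[0.633, 0.1912, 0.1044], [0.6404, 0.1005, 0.1044]]
70 [[0.6261, 0.1896], [0.6265, 0.1836], [0.6327, 0.108], [0.6333, 0.1012]]
82 [[0.6177, 0.1892], [0.6183, 0.1824], [0.6244, 0.1069], [0.625, 0.1001]]
94 [[0.6092, 0.1888], [0.6098, 0.1819], [0.6159, 0.1066], [0.6165, 0.0997]]
106 [[0.6006, 0.1877], [0.6011, 0.1815], [0.6073, 0.1055], [0.6079, 0.0993]]
118 [[0.5873, 0.2428], [0.5924, 0.181], [0.5986, 0.1051], [0.5991, 0.0981]]
130 [[0.5783, 0.2428], [0.5835, 0.1798], [0.5897, 0.104], [0.5902, 0.0977]]
142 [[0.5739, 0.1856], [0.5744, 0.1793], [0.5806, 0.1037], [0.5811, 0.0973]]
154 [[0.5646, 0.1852], [0.5651, 0.1788], [0.5713, 0.1033], [0.5719, 0.0961]]
166 [[0.5552, 0.1839], [0.5558, 0.1775], [0.5619, 0.1021], [0.5624, 0.0956]]
178 [[0.5456, 0.1835], [0.5461, 0.1769], [0.5523, 0.1017], [0.5528, 0.0952]]
190 [[0.5358, 0.183], [0.5364, 0.1764], [0.5426, 0.1005], [0.5431, 0.0939]]
202 [[0.5257, 0.1842], [0.5263, 0.1776], [0.5328, 0.0976], [0.5333, 0.0909]]
214 [[0.5154, 0.1863], [0.5158, 0.1804], [0.5229, 0.0938], [0.5235, 0.0871]]
```

```bash
python3 - <<'E'
from h import *
robot.move_gripper(.5)
robot.goto([.526,-.081,.17],R(24.3)); robot.servo_line([.526,-.081,.098],speed=.12)
robot.move_gripper(0); print(robot.read_grip_width(),robot.read_finger_force(),robot.read_force())
robot.servo_line([.526,-.081,.125],speed=.1); print(robot.read_grip_width(),robot.read_force(),robot.read_position())
u=np.array([np.cos(np.radians(4.57)),np.sin(np.radians(4.57))]);home=np.array([.6247,.1450])
s=home-.028*u-.125*u
robot.servo_line([*s,.125],ori=R(4.57),speed=.12); look("carry"); print(robot.read_t(),robot.read_position(),s,robot.read_tcp_rot().round(4).tolist(),robot.read_grip_width())
E
```

```text
0.13914913571839865 29.969285130500793 [-1.92964679  1.10096325  2.48424318]
0.13527930259679957 [-0.21437059  0.39700127 -1.47365731] [ 0.52589189 -0.0809394   0.12485516]
8.375 [0.47221248 0.13245371 0.12496686] [0.47218643 0.13280942] [[0.9969, 0.0792, -0.0001], [0.0792, -0.9969, -0.0001], [-0.0001, 0.0001, -1.0]] 0.13392801794376644
```

View pics/carry.png

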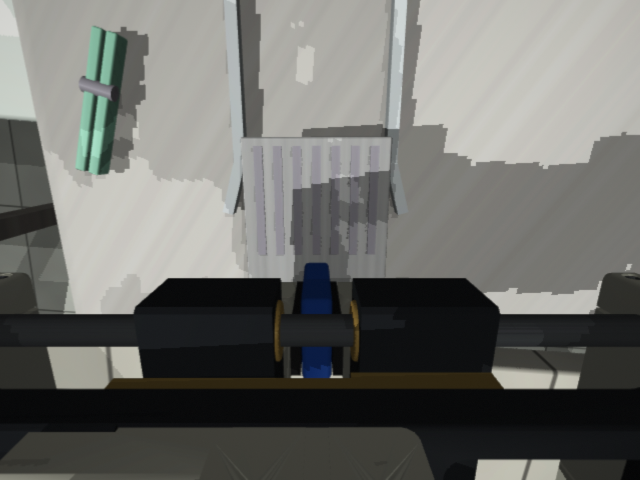

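The plate's far edge spans columns 241–391 at row 137, centred on the rails (inner edges about 243–388) and parallel to them. Lowering and sliding in, watching the force.

```bash
python3 - <<'E'
from h import *
u=np.array([np.cos(np.radians(4.57)),np.sin(np.radians(4.57)),0]);f0=np.array([.6247,.1450,0])-.028*u
at=lambda s,z:f0+s*u+[0,0,z]
robot.dwell(.3);F0=robot.read_force()
F=lambda:(np.array(robot.read_force())-F0).round(2)
z=.1035
robot.servo_line(at(-.125,z),speed=.06)
while z>.096:
    z-=.001; robot.servo_line(at(-.125,z),speed=.02)
    if F()[2]>1.0: break
print("z",z,F(),robot.read_position())
for s in(-.10,-.07,-.04,-.02,-.008):
    robot.servo_line(at(s,z),speed=.05); f=F(); print(s,f)
    if abs(f).max()>12: break
else:
    while s<.012:
        s+=.001; robot.servo_line(at(s,z),speed=.02); f=F(); print(round(s,3),f,(robot.read_position()-f0)@u)
        if -f@u>7: break
look("home"); print(robot.read_t(),robot.read_grip_width())
E
```

```text
z 0.1025 [-0.16  0.26  1.16] [0.47227909 0.13288044 0.1026716 ]
-0.1 [-0.35  0.4   0.51]
-0.07 [-0.23  0.65 -0.27]
-0.04 [-0.15 -0.51 -0.35]
-0.02 [-0.74  0.45 -0.08]
-0.008 [-0.34 -1.05 -0.12]
-0.007 [ 0.52  0.38 -0.66] -0.007084800750364944
-0.006 [-0.16  0.3  -0.24] -0.005949365994662045
-0.005 [-0.07 -0.54  0.19] -0.004957328687849257
-0.004 [ 0.19 -0.55  0.37] -0.003942295445366439
-0.003 [-0.6  -0.3   0.61] -0.0029361692712512213
-0.002 [-0.91  0.37  0.84] -0.0019658631586719514
-0.001 [ 0.03 -0.06 -0.6 ] -0.0009406974619309313
0.0 [-0.49  0.12  0.77] 3.592466312712883e-05
0.001 [-0.45 -0.19 -0.49] 0.0010547071470662364
0.002 [-2.52 -0.18  0.81] 0.0016973406243501763
0.003 [-4.28  2.21  2.63] 0.001806950114247375
0.004 [-7.28  0.76  3.26] 0.0018540297775194422
15.575 0.135538704546639
```

Contact with the stop is at about +1.8 mm, but the plate is still about 4 mm up. I'll set it down, push once more, release and look.

```bash
python3 - <<'E'
from h import *
u=np.array([np.cos(np.radians(4.57)),np.sin(np.radians(4.57)),0]);f0=np.array([.6247,.1450,0])-.028*u
at=lambda s,z:f0+s*u+[0,0,z]
F0=np.array([0,0,0.]) ; robot.servo_line(at(-.001,.1025),speed=.03); robot.dwell(.2);F0=np.array(robot.read_force())
F=lambda:(np.array(robot.read_force())-F0).round(2)
z=.1025
while z>.0962:
    z-=.001; robot.servo_line(at(-.001,z),speed=.03); f=F(); print(round(z,4),f)
    if f[2]>4: break
s=0
while s<.009:
    s+=.0015; robot.servo_line(at(s,z),speed=.03); f=F(); print(round(s,4),f,(robot.read_position()-f0)@u)
    if -f@u>8: break
robot.move_gripper(.4); p=np.array(robot.read_position())
robot.servo_line([p[0],p[1],.16],speed=.12)
robot.servo_line([p[0]-.06,p[1],.2],speed=.15)
look("rel"); print(robot.read_t())
E
```

```text
0.1015 [ 0.68 -0.62 -0.37]
0.1005 [ 1.73  0.62 -1.24]
0.0995 [ 1.19  0.67 -0.05]
0.0985 [ 0.91  0.07 -0.77]
0.0975 [-2.18  0.92  6.83]
0.0015 [-1.97 -1.12  7.89] 0.0015299637872975467
0.003 [-8.28  0.7  11.86] 0.0016986782391609358
19.8417
```

View pics/rel.png

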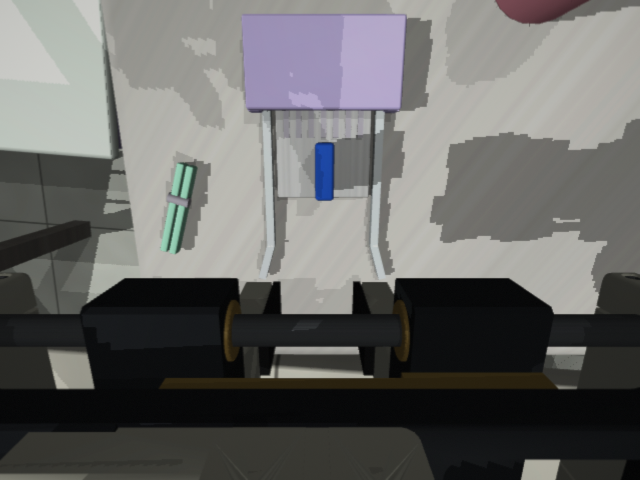

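The fin is at (324,170) and the plate's near edge at row 198, straight between the rails under the hood. I'll check the edge distance (62 mm expected), then grip the dial.

```bash
python3 - <<'E'
from h import *
from meas import load
ci=robot.camera_info("wrist");h,d,T,P=load("rel");zt=.0805
fin=cv2.inRange(h,(105,130,20),(125,255,255))>0; fin&=(P[...,2]>zt+.05)&(P[...,2]<zt+.06); print("fin",(plane(ci,T,px(fin),zt+.056).min(0)+plane(ci,T,px(fin),zt+.056).max(0))/2)
hood=plane(ci,T,[[322,109.5]],zt+.024)[0]
col=P[150:230,350,2]-zt; r=150+np.nonzero(col>.005)[0].max(); e=plane(ci,T,[[350,r+.5]],zt+.01)[0]
u=np.array([np.cos(np.radians(4.57)),np.sin(np.radians(4.57)),0]); print("hood-to-plate-end mm",(hood-e)@u*1000, "plate height",np.median(col[20:40]))
c=[.573,-.199]
robot.goto([*c,.18],R(38.9)); robot.servo_line([*c,.102],speed=.12)
robot.move_gripper(0); robot.dwell(.2)
print(robot.read_t(),robot.read_grip_width(),robot.read_force(),robot.read_ft_torque(),robot.read_qpos())
E
```

```text
fin [0.59812593 0.14322931 0.1365    ]
hood-to-plate-end mm 61.403964664692666 plate height 0.009962954870400567
22.6583 0.13400936774155578 [ 0.4862032  -1.97995605  3.4652538 ] [-1.04215882 -0.29537018 -0.01754693] [-7.29777536e-01  2.02425348e+01 -1.73463950e+01  3.30445884e-02
 -5.23520449e+01  1.29617719e+02]
```

The filter is home (61.4 mm measured against 62 expected). Now turning the dial clockwise.

```bash
python3 - <<'E'
from h import *
c=[.573,-.199,.102]
yaw=lambda:np.degrees(np.arctan2(*robot.read_tcp_rot()[1::-1,0]))
for a in (.2,.4,.6,.8,1.0,1.1,1.22):
    robot.goto(c,R(38.95-np.degrees(a))); f=np.array(robot.read_force()).round(1)
    print(a,"turned",np.radians(38.95-yaw()).round(3),f,np.round(robot.read_ft_torque(),2),robot.read_grip_width())
    if abs(f).max()>20: break
robot.dwell(.3)
im,d=robot.grab_frame("top"); np.savez("pics/dial.npz",im=im,d=d)
im2,_=robot.grab_frame("scene")
g=lambda a,b,k:cv2.resize(a[b[1]:b[3],b[0]:b[2]],(400,400),interpolation=cv2.INTER_CUBIC)
cv2.imwrite("pics/dial.png",np.hstack([g(im,(370,160,460,250),4),g(im2,(200,250,300,350),4)])[...,::-1]); print(robot.read_t())
E
```

```text
0.2 turned 0.196 [ 0.5 -4.1  3.8] [-1.8  -0.62  0.03] 0.1372279262334016
0.4 turned 0.396 [ 1.  -4.6  3.2] [-2.19 -0.76  0.09] 0.13519613327442206
0.6 turned 0.596 [ 2.3 -6.8  2.7] [-2.51 -0.75  0.13] 0.13487019929583305
0.8 turned 0.796 [ 2.3 -7.4  2.6] [-2.86 -0.77  0.11] 0.1383333601135558
1.0 turned 0.996 [ 2.3 -8.7  3.6] [-3.1  -0.87  0.13] 0.13350510939496882
1.1 turned 1.096 [ 1.6 -9.8  2.5] [-3.3  -0.78  0.06] 0.13674827855078434
1.22 turned 1.216 [ 2.2 -9.4  2.2] [-3.4  -0.77  0.12] 0.13340593381820162
25.1
```

View pics/dial.png

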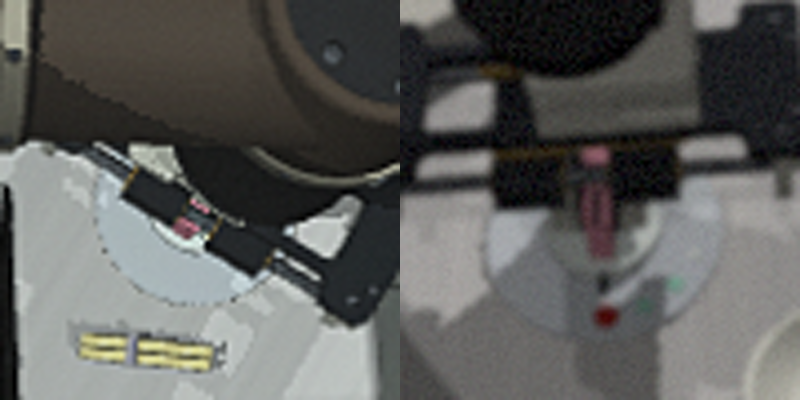

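In the right half, from the scene camera, the black pointer at (602,285) aims at the red dot (606,316), past both mint dots. The bar is gripped, with about 0.12 N m on the wrist, which fits the spring at the third notch.

```bash
python3 - <<'E'
from rig import robot
print(robot.job_done())
E
```

```text
the job is handed in; nothing more can be done
None
```

The lint filter is fully home against the stop and released, the purge dial was held at the red third notch when I handed the job in at about 25 s, and I touched none of the bystanders; the verdict was not reported back.

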